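Tip the drained loaf tins onto their bases

ROBOT

A 6-joint arm with a two-finger parallel gripper is mounted at the origin on the work surface. World frame = base frame: x ahead of the robot, y to its left, z up, the work surface at z = 0. Lengths are in m, angles in rad, forces in N, time in s.
With the tool pointing down it reaches from about 0.3 to 0.85 m from the base axis. Payload 4.2 kg.
Tool frame: the origin (TCP) lies between the finger pads; the fingertips stand 17 mm ahead of it and the grasp point (between the pads) lies 2 mm behind it; z points along the fingers, y is the line along which they close (so a half turn about z gives the same grasp; the last joint's range is limited). The gripper opens to 91 mm and grips with 3 to 60 N. Pads are 32 mm wide; open, the fingers measure 118 mm over their backs; the gripper's body (76 mm by 178 mm) begins 60 mm behind the grasp point.
Start: joints at [1.203, 0.32, 1.565, -0, 1.257, -0.02], TCP at [0.196, 0.541, 0.231] pointing down, gripper open.
Joint ranges: [-3.11, 3.11], [-0.84, 2.01], [0.21, 2.61], [-1.34, 4.49], [0.05, 2.63], [-2.56, 2.56]. Speed limits (rad/s): [2.57, 2.57, 3.14, 3.14, 3.14, 3.14].

INTERFACE

Orientations are given as a unit quaternion [x, y, z, w].
In Python, from station import manip, snapshot, ticket gives the robot as it stands. The module is installed in compiled form; this text tells all that it offers.
- The arm moves only by the tool apply_moves, never from a script. Its argument "targets" is a list that holds one entry, the list of rows, each a list of 7 numbers: the opening, from 0 (shut) to 1 (fully open), then the shift along the tool's x, y, z in units of 0.5 m (1.0 is 0.5 m), then the turn, a rotation vector about the tool's x, y, z in units of 180 degrees (1.0 is 180 degrees). A call has 1 to 5 rows; each row is the pose to reach, as a shift and turn from the pose commanded when the call began, along the tool's axes at that moment, turning the shorter way round; what a row does not reach only later rows make up. A row lasts 1/12 s, in which the tool goes at most 41.7 mm and 7.16 degrees, less where a joint would pass 70% of its speed; a pose out of reach is approached as far as the arm can. A call with a number of a shift or a turn outside -1 to 1 is refused whole. A call with a gripper value outside its range is refused whole. The fingers move at their own pace and stop on an object; "squeeze" is the grip in N (left out, the last holds). Time passes only in rows, so rows that repeat a pose let the fingers close. It gives the time, the measured TCP pose, the force, the opening and the grip force at its end, in the units of the state.
- manip.get_state(): the state, without advancing time (a new reading comes with each control period).
- snapshot(name): name is "side" or "top"; returns a dict with "img" (480x640x3 uint8, red, green, blue), "intrinsics" (3x3 intrinsics, pixels), "k1" (the pictures are not rectified: a ray, as slopes to the right and down, at radius r is drawn at 1 + k1 r^2 times it, then the intrinsics apply), "cam_to_world" (4x4, takes a point from camera to world coordinates). Camera axes: x right, y up, looking along -z (the intrinsics and any distortion apply to the point x, -y, -z); pixel columns grow to the right and rows downward; lengths in m; the calibration is good to about 2 mm. A picture is of the moment at which its call begins. There is no depth.
- ticket.job_done(): hands the job in; it is judged then, once.
The state is a dict: "clock": time; "qpos": joint angles; "dq": joint speeds; "joint_torque": joint torques, N m; "position": TCP position; "tcp_rot": TCP orientation; "contact_force": force on the tool from outside, world axes, zero at the start; "torque": the same for the moment, N m; "width": opening from 0.0 (shut) to 1.0 (fully open); "grasp_force": force on a finger pad.
Only numpy, scipy, OpenCV 4.12 (cv2) and the standard library are available. Lean on these libraries where they do the work, as an engineer would, in place of code of your own. Each camera call takes 0.05 s, during which the arm holds its last target. There are 200 camera calls.

TASK

Two washed loaf tins were left to drain, one standing on its end and one lying on its side. Push each over with the fingertips, where it stands, so that both sit flat on their bases with their mouths up, ready for dough. Do not pick them up or shove them along the counter, and leave everything else as it is.

Things in the scene. Friction and masses are not known exactly. Their poses are not given: they have to be found in the camera images.
- long_tin: Steel loaf tin standing on end, left or right: 200 mm tall, 100 wide (y), 70 deep (x), open mouth towards the robot. Loose, 0.25-0.5 kg. Origin: middle of the base's lower edge, on the counter: the edge to tip over. At the start z is up, +x level from mouth to base (the way to tip: away from the robot, within 26 degrees of ahead); tipped, +x points down.
- long_tin_rim (a point): Middle of the long tin's upper rim, at its mouth: at the start 200 mm up and 70 mm in -x from the origin. The walls are 3 mm thick. Pushed about 50 mm there, at a lean of about 14 degrees, the tin passes its balance point and falls by itself.
- short_tin: Steel loaf tin lying on a long side wall, left or right: 110 mm tall, 160 wide (y), 75 deep (x), open mouth towards the robot. Loose, 0.25-0.5 kg. Origin: middle of the base's lower edge, on the counter: the edge to tip over. At the start z is up, +x level from mouth to base (the way to tip: away from the robot, within 26 degrees of ahead); tipped, +x points down.
- short_tin_rim (a point): Middle of the short tin's upper rim, at its mouth: at the start 110 mm up and 75 mm in -x from the origin. The walls are 3 mm thick. Pushed about 50 mm there, at a lean of about 26 degrees, the tin passes its balance point and falls by itself.
- small_tin: Bystander: small steel loaf tin already the right way up, 160 x 80 x 55 mm, on the right. Origin: centre of its underside, z up.
- jam_jar: Bystander: amber glass jar, 60 mm across, 100 mm tall, between the tins and nearer the robot. Origin: centre of its underside, z up.
- round_loaf: Bystander: round crusty loaf, 150 mm across, 85 mm tall, on the left. Origin: centre of its underside, z up.
- bun: Bystander: pale bun, 84 mm across, 50 mm tall, on the left near the robot. Origin: centre of its underside, z up.
- mug: Bystander: white mug, 80 mm across and 90 mm tall, handle to its +y, on the right. Origin: centre of its underside, z up.
- shaker: Bystander: aluminium sugar shaker, 60 mm across, 115 mm tall, beyond and midway between the tins. Origin: centre of its underside, z up.
- card_stand: Bystander: blank black card 90 x 60 mm on a 50 x 70 mm steel foot, 110 mm tall in all, on the left. Origin: centre of its underside, z up.
Not all that is in view belongs to the job. What is shaped like the short_tin but pink is not meant. What is shaped like the long_tin but yellow is not meant.

How it is judged:
By the outcome, as a careful person would: the job done as asked, in the order asked, and still so for the second after the job is handed in, with the robot touching nothing.
It also fails if it takes over 54 s, if anything falls off the work surface, if the arm or the gripper's body presses on something with over 40 N, if the wrist force passes 120 N, or if a joint passes its speed limit or range.

## Working session

There is one attempt and no reset: what is moved stays moved. The work goes in short steps, Python scripts to look and compute and a tool call to move; the robot and the scene stay as the last step left them, time stands still between calls to the robot, and variables do not carry over. Pictures are saved under pics/ and viewed, at most 10 in all, crops included, and the job is handed in when it is done.

Besides the shell and the picture viewer there is one more tool, called after "Request:" by a JSON object that holds its "method" and its "body", one argument or row to a line. apply_moves: Moves the arm, as the interface text tells. Its arguments: {"type":"object","properties":{"targets":{"type":"array"},"squeeze":{"type":"number"}},"required":["targets"]}

```bash
mkdir -p pics; cat > h.py <<'E'
import numpy as np, cv2
from station import manip, snapshot, ticket
def snap(n,f):
    s=snapshot(n); cv2.imwrite('pics/'+f,s['img'][...,::-1]); np.savez('pics/'+f+'.npz',**{k:np.array(s[k]) for k in s}); return s
def ray(f,u,v):
    s=np.load('pics/'+f+'.npz'); k=float(s['k1'])
    p=cv2.undistortPoints(np.array([[[u,v]]],float),s['intrinsics'],np.array([k,0,0,0.]))[0,0]
    T=s['cam_to_world']; return T[:3,3],T[:3,:3]@np.array([p[0],-p[1],-1])
def at(f,u,v,z):
    o,d=ray(f,u,v); return o+d*(z-o[2])/d[2]
def proj(f,P):
    s=np.load('pics/'+f+'.npz'); T=np.linalg.inv(s['cam_to_world']); P=np.atleast_2d(P)
    c=P@T[:3,:3].T+T[:3,3]; c=c*[1,-1,-1]
    return cv2.projectPoints(c,np.zeros(3),np.zeros(3),s['intrinsics'],np.array([float(s['k1']),0,0,0.]))[0][:,0]
E
python3 - <<'E'
from h import *
for n in('top','side'):
    s=snap(n,n+'0.png'); print(s['cam_to_world'].round(3).tolist(),s['k1'],s['intrinsics'][0])
print(manip.get_state())
E
```

```text
[[-0.011, 0.995, -0.1, 0.4], [-1.0, -0.011, 0.001, 0.013], [-0.0, 0.1, 0.995, 1.373], [0.0, 0.0, 0.0, 1.0]] -0.049002830456503506 [461.71342193   0.         310.7631415 ]
[[0.942, 0.223, -0.251, 0.203], [-0.335, 0.58, -0.742, -0.914], [-0.02, 0.783, 0.621, 0.886], [0.0, 0.0, 0.0, 1.0]] -0.025781282716646887 [474.78471476   0.         319.30312101]
{'clock': 0.1, 'qpos': array([ 1.20304848e+00,  3.20207148e-01,  1.56550932e+00, -1.40050639e-05,
        1.25738430e+00, -2.00183384e-02]), 'dq': array([ 1.23127931e-04, -1.30325654e-03, -4.48963256e-03, -2.70648714e-05,
        4.44466280e-04,  1.47085081e-03]), 'joint_torque': array([ 7.47109425e-04, -4.13334417e+01, -2.32509792e+01,  7.30628567e-02,
        4.22241865e-02, -4.41605630e-05]), 'position': array([0.19580806, 0.54020582, 0.23023481]), 'tcp_rot': array([ 1.72987940e-01,  9.84923654e-01, -7.41210242e-04, -1.38749370e-04]), 'contact_force': array([-0.3655433 , -1.34784587, -0.13022352]), 'torque': array([-0.03453522, -0.03148996,  0.04574227]), 'grasp_force': 0.0, 'width': 1.0004940752704208}
```

View pics/top0.png

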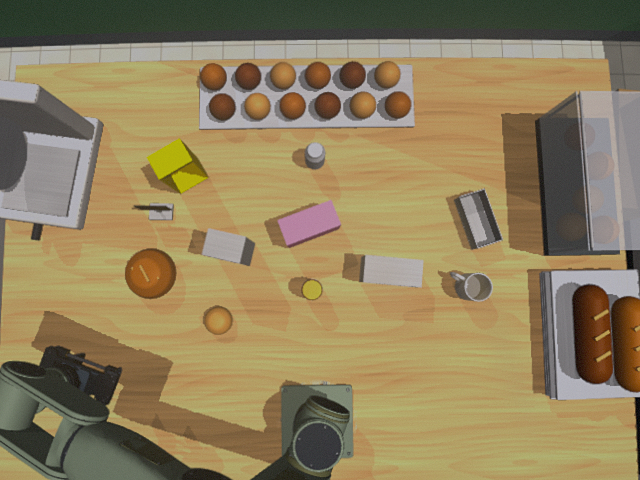

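View pics/side0.png

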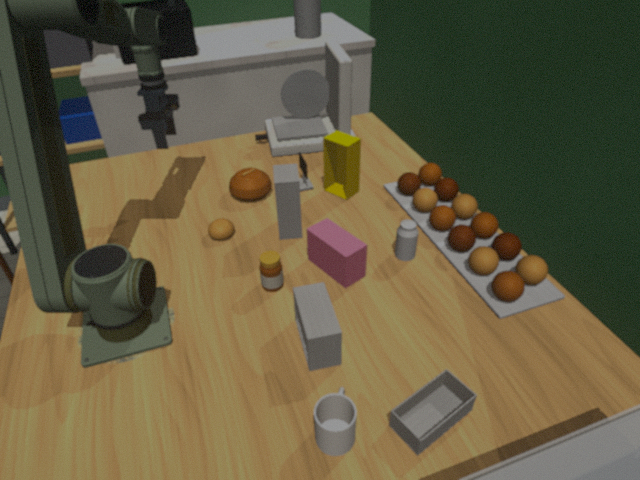

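The top view shows a grey tin standing on end at (228,246), which is the long_tin. The grey block at (391,270) is the short_tin. The lookalikes are yellow at (178,166) and pink at (308,223), and the small tin at (478,218) is a bystander. I'll check the choice in a close crop of both views.

```bash
python3 - <<'E'
import cv2,numpy as np
a=cv2.imread('pics/top0.png')[220:295,190:435]; a=cv2.resize(a,None,fx=3.2,fy=3.2,interpolation=cv2.INTER_CUBIC)
b=cv2.imread('pics/side0.png')
c=cv2.resize(b[155:245,255:320],None,fx=3.8,fy=3.8,interpolation=cv2.INTER_CUBIC)
d=cv2.resize(b[280:370,285:350],None,fx=3.8,fy=3.8,interpolation=cv2.INTER_CUBIC)
out=np.zeros((600,784,3),np.uint8); out[:240]=a; out[245:587,:247]=c; out[245:587,300:547]=d
cv2.imwrite('pics/crop.png',out)
E
```

```text
(no output)
```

View pics/crop.png

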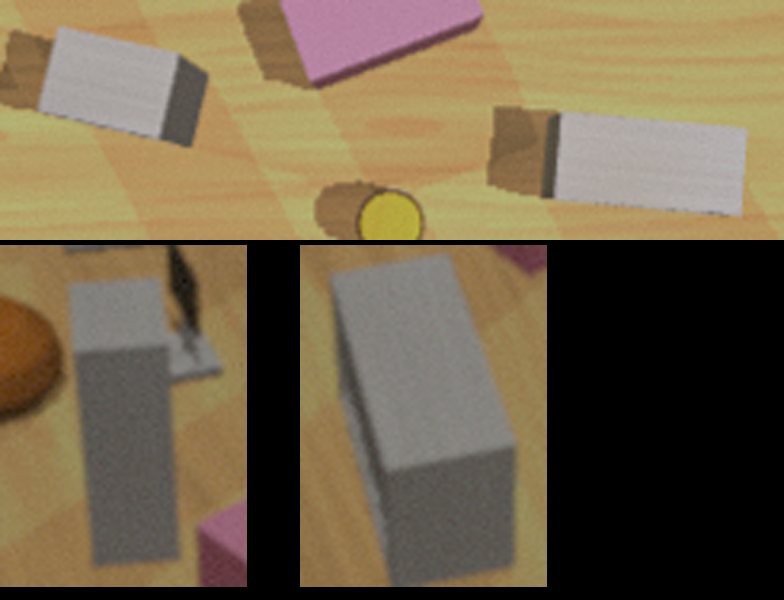

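The crop confirms both grey tins. Their top-face corners, in crop pixels:
- **long_tin:** (60,27), (179,55), (161,138), (38,110)
- **short_tin:** (560,112), (747,128), (741,215), (554,198)

```bash
python3 - <<'E'
from h import *
def A(u,v,z): return at('top0.png',190+u/3.2-.35,220+v/3.2-.35,z)
img=cv2.imread('pics/top0.png'); im2=cv2.imread('pics/side0.png')
for n,h,w,d,C in (('long',.2,.1,.07,[(60,27),(179,55),(161,138),(38,110)]),('short',.11,.16,.075,[(560,112),(747,128),(741,215),(554,198)])):
    P=np.array([A(*c,h) for c in C]) # FL FR NR NL
    y=(P[0]-P[1]+P[3]-P[2])/2; yw=np.linalg.norm(y); y/=yw; x=np.array([y[1],-y[0],0])
    if x[0]<0:x=-x
    dep=((P[0]+P[1]-P[2]-P[3])/2)@x
    cen=P.mean(0); org=cen+x*d/2; org[2]=0; rim=org-x*d+[0,0,h]
    print(n,'w',yw.round(4),'d',dep.round(4),'yaw',np.degrees(np.arctan2(x[1],x[0])).round(2),'org',org.round(4),'rim',rim.round(4),'xd',x.round(4))
    for f,im in(('top0.png',img),('side0.png',im2)):
        for hh,a,b,c in((0,-d,0,(0,255,0)),(h,-d,0,(0,255,0)),(0,0,h,(0,0,255)),(d,0,h,(255,0,0))):
            Q=[org+x*i+y*j+[0,0,hh] for i,j in((a,w/2),(a,-w/2),(b,-w/2),(b,w/2))]
            cv2.polylines(im,[proj(f,Q).round().astype(int)],True,c,1)
a=cv2.resize(img[120:310,120:440],(800,475)); cv2.imwrite('pics/ov.png',a)
cv2.imwrite('pics/ov2.png',cv2.resize(im2[120:380,200:480],(640,594)))
for n,u,v,z in(('jar',312,289,.1),('shaker',315,150,.115),('cardfootR',173,211,0.0),('cardfootR2',172,219,0),('pinkL',279,229,.11),('pinknear',288,245,.11),('bun',218,320,.05),('mughandle',455,273,.09),('yellow',190,192,0.),('loafR',176,272,.04)):
    print(n,at('top0.png',u,v,z).round(3))
E
```

```text
long w 0.0999 d 0.0681 yaw -13.6 org [0.53   0.2257 0.    ] rim [0.462  0.2421 0.2   ] xd [ 0.972  -0.2351  0.    ]
short w 0.1607 d 0.074 yaw -5.75 org [ 0.4662 -0.2158  0.    ] rim [ 0.3915 -0.2083  0.11  ] xd [ 0.995  -0.1001  0.    ]
jar [0.381 0.01  0.1  ]
shaker [ 0.768 -0.003  0.115]
cardfootR [0.618 0.427 0.   ]
cardfootR2 [0.594 0.429 0.   ]
pinkL [0.547 0.099 0.11 ]
pinknear [0.502 0.074 0.11 ]
bun [0.296 0.278 0.05 ]
mughandle [ 0.42  -0.389  0.09 ]
yellow [0.676 0.376 0.   ]
loafR [0.433 0.403 0.04 ]
```

View pics/ov.png

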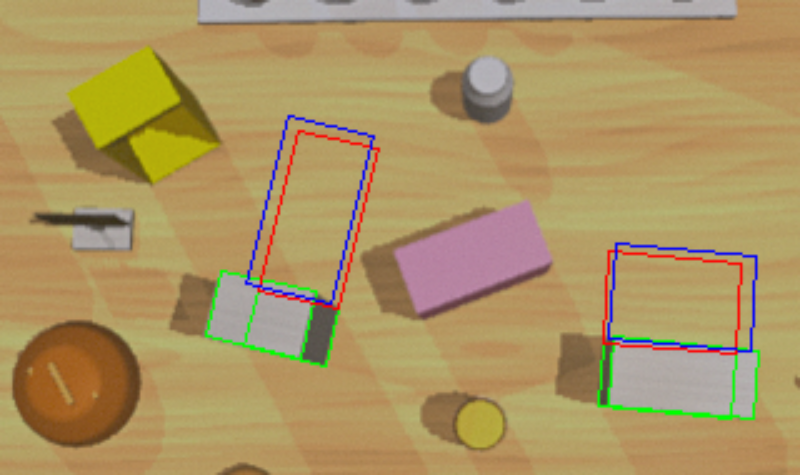

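View pics/ov2.png

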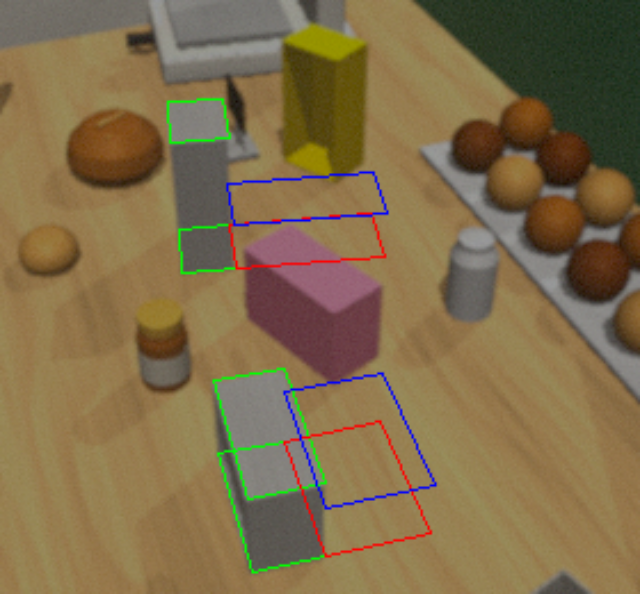

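```bash
cat >> h.py <<'E'
from scipy.spatial.transform import Rotation as R
def rel(p,xd):
    s=manip.get_state(); r=R.from_quat(s['tcp_rot']); X=-np.array(xd)/np.linalg.norm(xd); Z=np.array([0,0,-1.])
    G=R.from_matrix(np.c_[X,np.cross(Z,X),Z])
    print('shift',(r.inv().apply(np.array(p)-s['position'])/.5).round(4),'turn',((r.inv()*G).as_rotvec()/np.pi).round(4),'dist',np.linalg.norm(np.array(p)-s['position']).round(3))
E
python3 - <<'E'
from h import *
xd=np.array([.972,-.2351,0]); rim=np.array([.462,.2421,.2])
rel(rim-xd*.056+[0,0,-.003+.03],xd)
E
```

```text
shift [-0.5924 -0.3914  0.007 ] turn [-0.0005 -0.     -0.0351] dist 0.355
```

Request:
{"method": "apply_moves", "body": {
  "targets": [
    [[0,-0.592,-0.391,0.007,0,0,-0.035],[0,-0.592,-0.391,0.007,0,0,-0.035],[0,-0.592,-0.391,0.007,0,0,-0.035],[0,-0.592,-0.391,0.007,0,0,-0.035],[0,-0.592,-0.391,0.007,0,0,-0.035]]
  ]
}}

```text
clock: 0.52
position: [0.3208, 0.3716, 0.2285]
tcp_rot: [0.118, 0.993, -0.0, -0.0]
contact_force: [0.6, -0.5, -0.6]
width: 0.666
grasp_force: 0.0
```

```bash
python3 - <<'E'
from h import *
xd=np.array([.972,-.2351,0]); rim=np.array([.462,.2421,.2])
rel(rim-xd*.056+[0,0,-.003],xd); s=manip.get_state();print(s['position'],s['width'])
E
```

```text
shift [-0.2234 -0.1854  0.0631] turn [-0.0002 -0.0001  0.0001] dist 0.149
[0.32076271 0.37160132 0.22853882] 0.6663466780490731
```

Request:
{"method": "apply_moves", "body": {
  "targets": [
    [[0,-0.223,-0.185,0.03,0,0,0],[0,-0.223,-0.185,0.05,0,0,0],[0,-0.223,-0.185,0.063,0,0,0],[0,-0.223,-0.185,0.063,0,0,0],[0,-0.223,-0.185,0.063,0,0,0]]
  ]
}}

```text
clock: 0.93
position: [0.4079, 0.2534, 0.1956]
tcp_rot: [0.121, 0.993, -0.002, -0.001]
contact_force: [-0.3, 0.9, -0.3]
width: 0.305
grasp_force: 0.0
```

Request:
{"method": "apply_moves", "body": {
  "targets": [
    [[0,0,0,0,0,0,0],[0,0,0,0,0,0,0],[0,0,0,0,0,0,0],[0,0,0,0,0,0,0],[0,0,0,0,0,0,0]]
  ]
}}

```text
clock: 1.35
position: [0.4064, 0.2582, 0.1977]
tcp_rot: [0.118, 0.993, 0.0, 0.0]
contact_force: [-0.0, 0.0, 1.0]
width: 0.004
grasp_force: 0.0
```

```bash
python3 - <<'E'
from h import *
xd=np.array([.972,-.2351,0]); rim=np.array([.462,.2421,.2])
rel(rim-xd*.026+[0,0,-.003],xd); s=manip.get_state();print(s['position'],s['width'],s['contact_force'])
snap('side','s1.png'); a=cv2.imread('pics/s1.png')[100:320,180:440]; cv2.imwrite('pics/s1c.png',cv2.resize(a,None,fx=2.5,fy=2.5))
E
```

```text
shift [-0.0637 -0.0052  0.0014] turn [0.0002 0.0001 0.0004] dist 0.032
[0.40639008 0.25817301 0.1976741 ] 0.004125413983465822 [-0.0164872   0.01176615  0.95698465]
```

View pics/s1c.png

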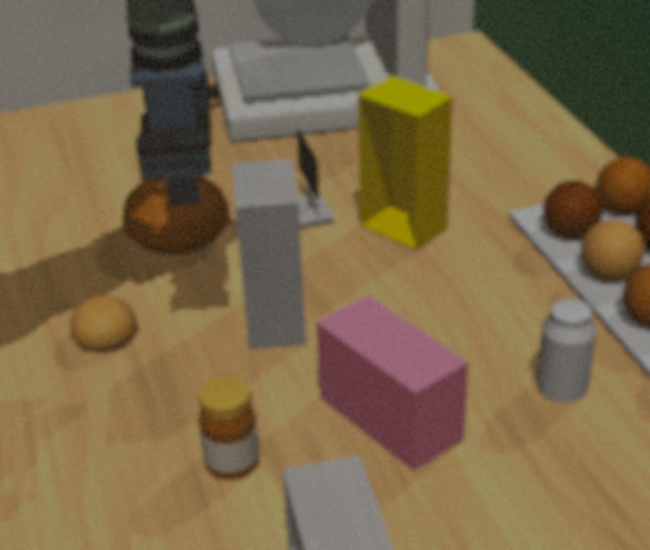

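The closed fingers hang just in front of the long tin's rim, with the fingertips about 20 mm below it, at (185,195) in the crop. Now I push slowly.

Request:
{"method": "apply_moves", "body": {
  "targets": [
    [[0,-0.02,-0.005,0,0,0,0],[0,-0.04,-0.005,0,0,0,0],[0,-0.055,-0.005,0,0,0,0],[0,-0.07,-0.005,0,0,0,0],[0,-0.08,-0.005,0,0,0,0]]
  ]
}}

```text
clock: 1.82
position: [0.4464, 0.2451, 0.1973]
tcp_rot: [0.119, 0.993, 0.0, 0.0]
contact_force: [0.7, 0.3, -0.1]
width: 0.009
grasp_force: 0.2
```

Request:
{"method": "apply_moves", "body": {
  "targets": [
    [[0,-0.01,0,0,0,0,0],[0,-0.02,0,0,0,0,0],[0,-0.03,0,0,0,0,0],[0,-0.04,0,0,0,0,0],[0,-0.05,0,0,0,0,0]]
  ]
}}

```text
clock: 2.23
position: [0.4699, 0.2394, 0.1974]
tcp_rot: [0.119, 0.993, 0.0, 0.0]
contact_force: [0.3, -0.7, 0.5]
width: 0.004
grasp_force: 0.1
```

Request:
{"method": "apply_moves", "body": {
  "targets": [
    [[0,-0.01,0,0,0,0,0],[0,-0.02,0,0,0,0,0],[0,-0.03,0,0,0,0,0],[0,-0.04,0,0,0,0,0],[0,-0.05,0,0,0,0,0]]
  ]
}}

```text
clock: 2.65
position: [0.4942, 0.2335, 0.1974]
tcp_rot: [0.119, 0.993, 0.0, 0.0]
contact_force: [0.4, 0.3, -0.5]
width: 0.001
grasp_force: 0.0
```

```bash
python3 - <<'E'
from h import *
xd=np.array([.972,-.2351,0]); rim=np.array([.462,.2421,.2])
p=manip.get_state()['position'];print('pushed beyond rim start',(p-rim)@xd+.016)
snap('side','s2.png'); a=cv2.imread('pics/s2.png')[100:320,180:440]; cv2.imwrite('pics/s2c.png',cv2.resize(a,None,fx=2.5,fy=2.5))
E
```

```text
pushed beyond rim start 0.049342907490688544
```

View pics/s2c.png

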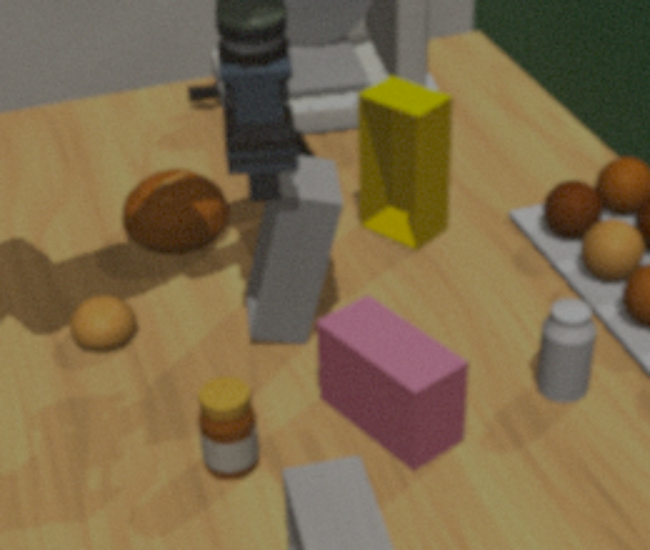

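The tin leans about 14° on its lower edge without sliding. I'll push a little further, then stop and watch.

Request:
{"method": "apply_moves", "body": {
  "targets": [
    [[0,-0.008,0,0,0,0,0],[0,-0.016,0,0,0,0,0],[0,-0.024,0,0,0,0,0],[0,-0.03,0,0,0,0,0],[0,-0.03,0,0,0,0,0]]
  ]
}}

```text
clock: 3.12
position: [0.5089, 0.23, 0.1974]
tcp_rot: [0.119, 0.993, 0.0, 0.0]
contact_force: [-0.4, -0.4, 0.1]
width: 0.004
grasp_force: 0.0
```

Request:
{"method": "apply_moves", "body": {
  "targets": [
    [[0,0,0,-0.02,0,0,0],[0,0,0,-0.04,0,0,0],[0,0,0,-0.04,0,0,0],[0,0,0,-0.04,0,0,0],[0,0,0,-0.04,0,0,0]]
  ]
}}

```text
clock: 3.53
position: [0.5082, 0.2301, 0.2177]
tcp_rot: [0.119, 0.993, 0.0, 0.0]
contact_force: [-0.1, 0.2, 0.2]
width: 0.004
grasp_force: 0.0
```

```bash
python3 - <<'E'
from h import *
snap('side','s3.png'); a=cv2.imread('pics/s3.png')[100:320,180:440]; cv2.imwrite('pics/s3c.png',cv2.resize(a,None,fx=2.5,fy=2.5))
xd=np.array([.995,-.1001,0]); rim=np.array([.3915,-.2083,.11])
s=manip.get_state()['position'];print(s)
rel(rim-xd*.056+[0,0,.12],xd);rel(rim-xd*.056+[0,0,-.003],xd)
E
```

```text
[0.50803644 0.23005197 0.21740337]
shift [ 0.131  -0.9223 -0.0252] turn [-0.     -0.     -0.0438] dist 0.466
shift [ 0.131  -0.9223  0.2208] turn [-0.     -0.     -0.0438] dist 0.479
```

View pics/s3c.png

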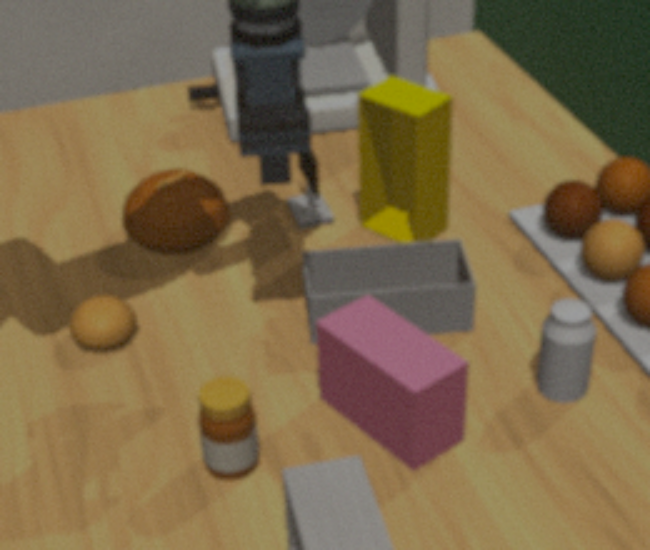

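The long tin sits flat with its mouth up, around (390,285) in the crop. Nothing else has moved. On to the short tin, keeping above everything.

Request:
{"method": "apply_moves", "body": {
  "targets": [
    [[0,0.131,-0.922,-0.025,0,0,-0.044],[0,0.131,-0.922,-0.025,0,0,-0.044],[0,0.131,-0.922,-0.025,0,0,-0.044],[0,0.131,-0.922,-0.025,0,0,-0.044],[0,0.131,-0.922,-0.025,0,0,-0.044]]
  ]
}}

```text
clock: 4.0
position: [0.4299, 0.0352, 0.2227]
tcp_rot: [0.049, 0.999, -0.0, -0.0]
contact_force: [-0.6, -1.0, -0.0]
width: 0.004
grasp_force: 0.0
```

```bash
python3 - <<'E'
from h import *
xd=np.array([.995,-.1001,0]); rim=np.array([.3915,-.2083,.11])
rel(rim-xd*.056+[0,0,.12],xd)
E
```

```text
shift [ 0.1405 -0.4921 -0.0145] turn [-0.0001 -0.0002  0.0006] dist 0.256
```

Request:
{"method": "apply_moves", "body": {
  "targets": [
    [[0,0.14,-0.492,-0.014,0,0,0],[0,0.14,-0.492,-0.014,0,0,0],[0,0.14,-0.492,-0.014,0,0,0],[0,0.14,-0.492,-0.014,0,0,0],[0,0.14,-0.492,-0.014,0,0,0]]
  ]
}}

```text
clock: 4.42
position: [0.3532, -0.1584, 0.2287]
tcp_rot: [0.05, 0.999, 0.0, 0.0]
contact_force: [0.2, -0.7, -1.3]
width: 0.008
grasp_force: 0.0
```

Request:
{"method": "apply_moves", "body": {
  "targets": [
    [[0,0,0,0,0,0,0],[0,0,0,0,0,0,0],[0,0,0,0,0,0,0]]
  ]
}}

```text
clock: 4.67
position: [0.3545, -0.1568, 0.2284]
tcp_rot: [0.05, 0.999, 0.0, -0.0]
contact_force: [-0.0, 0.1, 0.4]
width: 0.004
grasp_force: 0.0
```

```bash
python3 - <<'E'
from h import *
xd=np.array([.995,-.1001,0]); rim=np.array([.3915,-.2083,.11])
print(manip.get_state()['position']);rel(rim-xd*.056+[0,0,-.001],xd)
E
```

```text
[ 0.35447723 -0.156782    0.22844933]
shift [ 0.0279 -0.0953  0.2388] turn [ 0.0003 -0.0001 -0.0002] dist 0.129
```

Request:
{"method": "apply_moves", "body": {
  "targets": [
    [[0,0.028,-0.095,0.02,0,0,0],[0,0.028,-0.095,0.1,0,0,0],[0,0.028,-0.095,0.18,0,0,0],[0,0.028,-0.095,0.239,0,0,0],[0,0.028,-0.095,0.239,0,0,0]]
  ]
}}

```text
clock: 5.08
position: [0.333, -0.199, 0.1046]
tcp_rot: [0.048, 0.999, 0.003, -0.005]
contact_force: [-0.2, 0.5, -0.6]
width: 0.004
grasp_force: 0.0
```

Request:
{"method": "apply_moves", "body": {
  "targets": [
    [[0,0,0,0,0,0,0],[0,0,0,0,0,0,0],[0,0,0,0,0,0,0]]
  ]
}}

```text
clock: 5.33
position: [0.3379, -0.2032, 0.111]
tcp_rot: [0.049, 0.999, -0.001, 0.002]
contact_force: [0.3, -0.5, 0.0]
width: 0.008
grasp_force: 0.0
```

```bash
python3 - <<'E'
from h import *
xd=np.array([.995,-.1001,0]); rim=np.array([.3915,-.2083,.11])
print(manip.get_state()['position']);rel(rim-xd*.016+[0,0,-.001],xd)
E
```

```text
[ 0.33787695 -0.20319467  0.11103731]
shift [-0.0757  0.0004  0.0044] turn [-0.0006  0.0013  0.0008] dist 0.038
```

Request:
{"method": "apply_moves", "body": {
  "targets": [
    [[0,-0.02,0,0.004,0,0,0],[0,-0.04,0,0.004,0,0,0],[0,-0.055,0,0.004,0,0,0],[0,-0.068,0,0.004,0,0,0],[0,-0.076,0,0.004,0,0,0]]
  ]
}}

```text
clock: 5.75
position: [0.3749, -0.207, 0.1074]
tcp_rot: [0.05, 0.999, -0.0, 0.0]
contact_force: [-1.7, -0.1, 1.1]
width: 0.006
grasp_force: 1.0
```

Request:
{"method": "apply_moves", "body": {
  "targets": [
    [[0,-0.01,0,-0.002,0,0,0],[0,-0.02,0,-0.004,0,0,0],[0,-0.03,0,-0.008,0,0,0],[0,-0.04,0,-0.012,0,0,0],[0,-0.05,0,-0.016,0,0,0]]
  ]
}}

```text
clock: 6.17
position: [0.3992, -0.2093, 0.1154]
tcp_rot: [0.05, 0.999, 0.0, 0.0]
contact_force: [-0.6, -0.1, 1.2]
width: 0.004
grasp_force: 0.4
```

Request:
{"method": "apply_moves", "body": {
  "targets": [
    [[0,-0.01,0,-0.003,0,0,0],[0,-0.02,0,-0.006,0,0,0],[0,-0.03,0,-0.009,0,0,0],[0,-0.04,0,-0.012,0,0,0],[0,-0.05,0,-0.014,0,0,0]]
  ]
}}

```text
clock: 6.58
position: [0.4242, -0.2118, 0.1223]
tcp_rot: [0.05, 0.999, -0.0, 0.0]
contact_force: [0.4, -0.4, 0.4]
width: 0.005
grasp_force: 0.0
```

```bash
python3 - <<'E'
from h import *
xd=np.array([.995,-.1001,0]); rim=np.array([.3915,-.2083,.11])
p=manip.get_state()['position'];print('pushed',(p-rim)@xd+.016)
snap('side','s4.png'); a=cv2.imread('pics/s4.png')[180:400,200:460]; cv2.imwrite('pics/s4c.png',cv2.resize(a,None,fx=2.5,fy=2.5))
E
```

```text
pushed 0.04892158012554115
```

View pics/s4c.png

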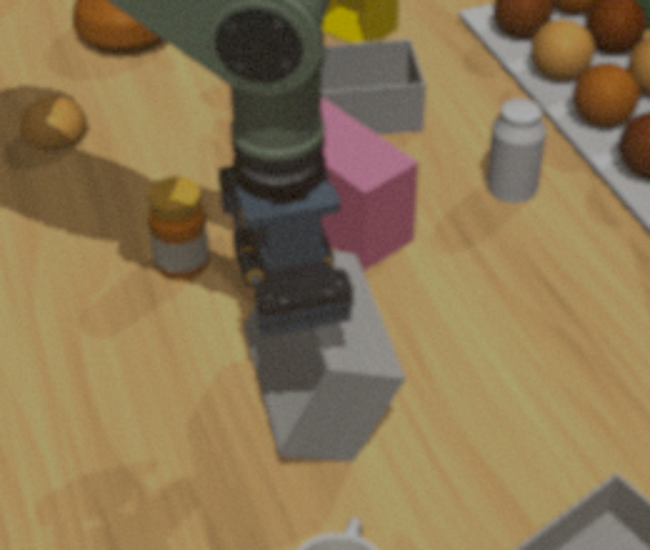

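The short tin is leaning about 26° on its edge, with its near corner at (285,455) in the crop, and it is square to the push. A little more will send it over.

Request:
{"method": "apply_moves", "body": {
  "targets": [
    [[0,-0.008,0,-0.002,0,0,0],[0,-0.016,0,-0.004,0,0,0],[0,-0.024,0,-0.006,0,0,0],[0,-0.03,0,-0.006,0,0,0],[0,-0.03,0,-0.006,0,0,0]]
  ]
}}

```text
clock: 7.05
position: [0.4392, -0.2133, 0.1252]
tcp_rot: [0.05, 0.999, -0.0, 0.0]
contact_force: [1.3, -1.1, 0.1]
width: 0.0
grasp_force: 0.0
```

Request:
{"method": "apply_moves", "body": {
  "targets": [
    [[0,0.02,0,-0.04,0,0,0],[0,0.04,0,-0.1,0,0,0],[0,0.06,0,-0.18,0,0,0],[0,0.06,0,-0.24,0,0,0],[0,0.06,0,-0.24,0,0,0]]
  ]
}}

```text
clock: 7.47
position: [0.411, -0.2117, 0.2514]
tcp_rot: [0.05, 0.999, -0.003, 0.006]
contact_force: [0.7, -0.4, 0.3]
width: 0.004
grasp_force: 0.0
```

Request:
{"method": "apply_moves", "body": {
  "targets": [
    [[0,0.08,0,0,0,0,0],[0,0.16,0,0,0,0,0],[0,0.16,0,0,0,0,0],[0,0.16,0,0,0,0,0],[0,0.16,0,0,0,0,0]]
  ]
}}

```text
clock: 7.88
position: [0.3293, -0.2024, 0.2452]
tcp_rot: [0.05, 0.999, -0.0, 0.001]
contact_force: [0.4, 0.5, -0.3]
width: 0.004
grasp_force: 0.0
```

```bash
python3 - <<'E'
from h import *
snap('side','s5.png'); snap('top','t5.png'); a=cv2.imread('pics/s5.png')[100:,180:500]; b=cv2.imread('pics/t5.png')[130:340,120:510]
o=np.zeros((590,790,3),np.uint8); o[:380,:320]=a; o[:210,330:720]=b; cv2.imwrite('pics/f.png',o)
E
```

```text
(no output)
```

View pics/f.png

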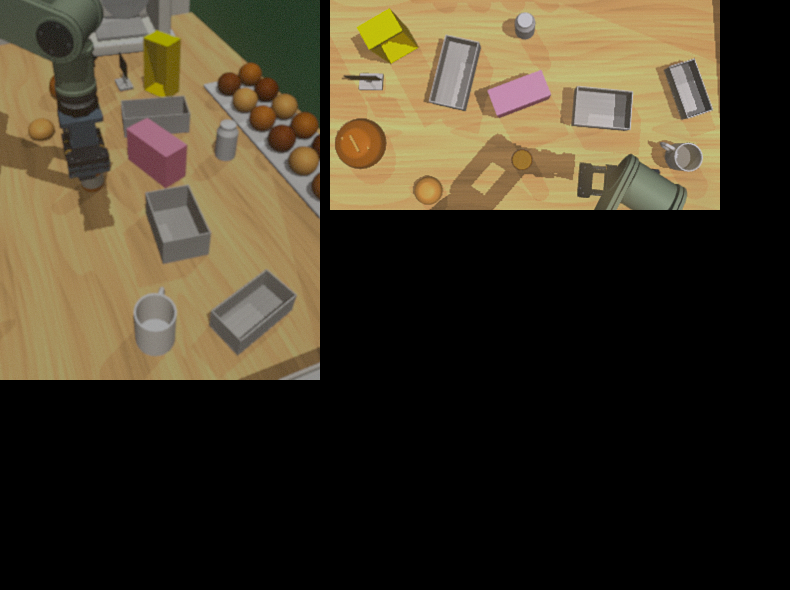

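Both tins sit flat with their mouths up: the long one at (455,73) and the short one at (602,108) in the top crop. The bystanders haven't moved and the arm is clear of everything.

```bash
python3 -c "
from station import ticket
print(ticket.job_done())"
```

```text
the job is handed in; nothing more can be done
None
```

Both loaf tins were tipped over where they stood and now sit flat on their bases, mouths up; nothing else was moved, and the job was handed in at about 8 s on the robot's clock.

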